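# Clamp a specimen slide under the sprung arm of a stage holder

### The job

Mount the loose metal specimen slide in the slide holder: draw the sprung curved arm back, set the slide flat on the bed with a long edge fully against the fixed rail and an end fully against the end stop, then let the arm close on it and let go, so that the arm alone clamps it there. Do it gently, by feel, with a light touch against bed, rail and stop rather than force, and leave the other things on the worktop where they are.

Things in the scene. Friction and masses are not known exactly. Their poses are not given: they have to be found in the camera images.
- slide: Loose specimen slide, about 0.1 kg: aluminium plate 56 (its x) x 76 (its y) x 6 mm thick with two small dark discs on top and an upright grip rib in the middle. Origin: centre of the underside; z up. Symmetric, may be mounted either way round. Starts flat on the worktop.
- rib_top (a point): Centre of the top of the slide's grip rib, 48 mm above the slide's underside. The rib is 12 mm thick (slide's x) and 40 mm long (y); grip it across its 12 mm. Fingertips kept 14 mm or more above the top of the plate pass over everything on the holder.
- slide_holder: Slide holder, fixed to the worktop: grey base 12 mm high, its top is the bed. Origin: on the worktop under the seat's centre. x axis points to the fixed rail, y axis away from the end stop, z up. The base spans x -60..50, y -58..88 mm. The y+ end is open.
- rail (a point): Fixed rail, middle of the top of its inner face, which is at x = +28 mm in the holder's frame: steel bar along y, 5 mm high above the bed, 10 mm thick, from y = -48 to 38 mm.
- end_stop (a point): Top edge of the end stop's face, which is at y = -38 mm in the holder's frame: steel block 9 mm thick, x -10..38 mm, 16 mm high above the bed.
- seat (a point): Point on the bed (12 mm above the worktop) where the slide's origin lies when it is home against rail and end stop; axes as the holder's (slide's long side along y). Once arm and rail hold the slide, friction keeps it from dropping or sliding along, so it must be down on the bed and at the stop before it is let go; a touch of 5 to 10 N is enough.
- nose (a point): Axis of the arm's round upright nose pin (radius 5 mm, 1 to 19 mm above the bed), at 10 mm above the bed. It bears on the middle of the slide's front long edge. Arm relaxed: at x = -19, y = 2 mm of the holder, 14 mm inside the seat. A slide held 9 mm above the bed passes over the rail yet meets nose and end stop: pushed at the nose toward -x it draws the arm back, until it can be lowered in front of the rail.
- spring_arm (a joint): Angle (rad) of the dark curved steel arm, bowed outward (-x), top 18 mm above the bed, about an upright pivot at x = -34, y = 68 mm of the holder. 0 = relaxed; grows as the nose is drawn toward -x; 0.205 with the slide home; solid stop at 0.295, nose 6 mm farther back. Spring at the nose: 4 N relaxed, 7.3 N slide home, 8.7 N at the solid stop. Swings back by itself.
- green_puck: Bystander: round greenish mounted specimen, 38 mm across, 22 mm high, origin under its centre; leave alone.
- pale_puck: Bystander: round cream mounted specimen, 34 mm across, 16 mm high, origin under its centre; leave alone.
Things that resemble listed ones, but are neither listed nor needed, are in the scene too. What is shaped like the slide but blue or orange is not meant.

How it is judged:
On the way:
1. the sprung arm is drawn back with the slide over its seat (value of joint spring_arm above 0.12 rad and horizontal distance between slide and seat below 0.06 m), for 0.2 s.
At the end, for the whole second after the job is handed in: The slide lies flat on the bed (within 1.5 mm and 2 degrees), its long edge against the rail and its end against the end stop (gaps under 1.8 mm, square within 2 degrees), the arm bears on its front edge (0.17 to 0.24 rad), everything is at rest and the robot has let go (x of slide in the frame of seat between -0.0018 and 0.002 m and y of slide in the frame of seat between -0.002 and 0.0018 m and z of slide in the frame of seat between -0.002 and 0.0015 m and angle between the y axis of slide and the y axis of seat, either way round below 0.035 rad and angle between slide's own z axis and vertical below 0.035 rad and value of joint spring_arm between 0.17 and 0.24 rad and linear speed of slide below 0.01 m/s and contact force between the fingers and slide below 0.1 N and contact force between the fingers and slide_holder below 0.1 N); the robot touches nothing.
It fails at once if the slide is forced: its contact forces on bed, rail, stop and arm together pass 40 N (clamped and let go they make about 16 N) (contact force between slide and slide_holder above 40 N).
It fails at once if the robot itself presses on the holder or its arm with more than 25 N (contact force between any of the fingers, the arm and slide_holder above 25 N).
It fails at once if a bystander is moved more than 20 mm (distance of any of green_puck, pale_puck from where it was at the start of the episode above 0.02 m).
It also fails if it takes over 45 s, if anything falls off the work surface, if the arm or the gripper's body presses on something with over 40 N, if the wrist force passes 120 N, or if a joint passes its speed limit or range.

### The arm

A 6-joint arm with a two-finger parallel gripper is mounted at the origin on a cart in front of the work surface, level with it; the furniture and walls round the work are solid. World frame = base frame: x ahead of the robot, y to its left, z up, the work surface at z = 0. Lengths are in m, angles in rad, forces in N, time in s.
With the tool pointing down it reaches from about 0.25 to 0.725 m from the base axis. Payload 4 kg.
Tool frame: the origin (TCP) lies between the finger pads; the fingertips stand 19 mm ahead of it and the grasp point (between the pads) is the TCP (arm.tips_ahead is the distance from the TCP to the fingertips, in m); z points along the fingers, y is the direction in which the jaws open and shut (so a half turn about z gives the same grasp; the last joint's range is limited). The gripper opens to 85 mm and grips with 20 to 120 N. Pads are 22 mm wide; open, the fingers measure 114 mm over their backs; the gripper's body (76 mm by 85 mm) begins 54 mm behind the grasp point. The pads swing forward as they close: fully open they stand 13 mm farther back than shut.
Start: joints at [1.256, 0.241, 0.005, 1.335, 0, 1.571], TCP at [0.155, 0.475, 0.25] pointing down, gripper open.
Joint ranges: [-2.72, 2.72], [-1.05, 1.87], [-1.09, 1.28], [-1.99, 2.15], [-1.42, 1.44], [-3.14, 3.14]. Speed limits (rad/s): [2.79, 2.79, 3.14, 3.14, 3.14, 3.14].

### API

Orientations are given as a 3x3 rotation matrix whose columns are the frame's x, y, z axes.
In Python, from cell import sensors, imaging, ticket, arm gives the robot as it stands.
- The arm moves only by the shell command python3 -m inch 'ROWS' [OPENING] [FORCE]. ROWS is JSON, a list of rows, each an object with "delta_pos": the shift along the tool's x, y, z in units of 40 mm (1.0 is 40 mm), a list of three; "rot": the turn, a rotation vector about the tool's x, y, z in units of 5 degrees (1.0 is 5 degrees), a list of three. A call has 1 to 5 rows; each row shifts and turns the pose as measured when the row begins, along the tool's axes as they then stand; what a row does not reach is not made up. A row lasts 1/8 s, in which the tool goes at most 62.5 mm and 10.7 degrees, less where a joint would pass 70% of its speed; a pose out of reach is approached as far as the arm can. A call with a number of a shift or a turn outside -1 to 1 is refused whole. A call with a gripper value outside its range is refused whole. OPENING is the gripper's target within -1 to 1 (shut at 1, half-way at 0, fully open at -1), set as the call begins (- or left out, the last holds). The fingers move at their own pace and stop on an object; FORCE is the grip in N (left out, the last holds). Time passes only in rows, so rows that do not move let the fingers close. It gives the time, the measured TCP pose, the force and the opening at its end, in the units of the state.
- sensors.read_state(): the state, without advancing time (a new reading comes with each control period).
- imaging.grab_frame(name): name is "side" or "top" or "wrist"; returns a dict with "img" (400x640x3 uint8, blue, green, red), "K" (3x3 intrinsics, pixels), "dist_coeffs" ([k1, k2, p1, p2, k3] as OpenCV has them; the pictures are not rectified), "extrinsics" (4x4, takes a point from camera to world coordinates); the wrist camera has in their place "tool_from_camera" (4x4, takes a point from camera to tool coordinates, whose origin is the TCP and whose axes are the flange's). Camera axes: x right, y down, z forward; pixel columns grow to the right and rows downward; lengths in m; the calibration is good to about 2 mm. A picture is of the moment at which its call begins: read the wrist's pose just before it. There is no depth.
- ticket.sign_off(): hands the job in, once; it reports no verdict.
The state is a dict: "time_s": time; "joint_pos": joint angles; "joint_velocities": joint speeds; "joint_torque": joint torques, N m; "tcp_pos": TCP position; "ee_rot": TCP orientation; "force": force on the tool from outside, world axes, zero at the start; "moment": the same for the moment, N m; "width": opening from 0.0 (shut) to 1.0 (fully open).
Only numpy, scipy, OpenCV 4.12 (cv2) and the standard library are available. Lean on these libraries where they do the work, as an engineer would, in place of code of your own. Each camera call takes 0.05 s, during which the arm holds its last target.

## Working session

There is one attempt and no reset: what is moved stays moved. The work goes in short steps, Python scripts to look and compute and a shell command to move; the robot and the scene stay as the last step left them, time stands still between calls to the robot, and variables do not carry over. Pictures are saved under pics/ and viewed, and the job is handed in when it is done.

```bash
ls -la; mkdir -p pics; python3 - <<'E'
from cell import sensors, imaging, ticket, arm
import cv2
print(sensors.read_state())
print([a for a in dir(arm) if a[0]!='_'])
for n in ["side","top","wrist"]:
    f=imaging.grab_frame(n)
    cv2.imwrite(f"pics/{n}0.png",f["img"])
    print(n,f["K"],f["dist_coeffs"],f.get("extrinsics"),f.get("tool_from_camera"))
E
```

```text
total 12
drwxr-xr-x  3 agent agent 4096 Dec  6 12:16 .
drwxr-xr-x 23 root  root  4096 Dec  6 12:16 ..
drwxr-xr-x  2 agent agent 4096 Dec  6 12:16 pics
{'time_s': 0.0, 'joint_pos': array([ 1.25599711e+00,  2.41426100e-01,  3.74049732e-03,  1.33521280e+00,
       -2.54548266e-05,  1.57081134e+00]), 'joint_velocities': array([-0.00103617, -0.00076751,  0.00078507, -0.00121725, -0.00038123,
       -0.00094903]), 'joint_torque': array([ 2.46224545e-04, -3.72319937e+01,  2.52406883e+01,  1.71383901e-02,
        8.10894971e-05,  1.50944925e-05]), 'tcp_pos': array([0.15463703, 0.47486616, 0.24941258]), 'ee_rot': array([[-9.50853932e-01,  3.09639156e-01, -6.26652599e-04],
       [ 3.09639789e-01,  9.50851815e-01, -2.00665864e-03],
       [-2.54863265e-05, -2.10207584e-03, -9.99997790e-01]]), 'force': array([-0.1996402 , -0.07789416,  0.46544912]), 'moment': array([ 0.0179998 ,  0.02287567, -0.0638613 ]), 'width': 1.0006741994146822}
['Unreachable', 'tips_ahead']
side [[477.18369913   0.         316.36397096]
 [  0.         477.18369913 205.93779048]
 [  0.           0.           1.        ]] 
[... 433 characters left out ...]
.         0.        ] [[-0.02896271 -0.99299242  0.11457405  0.4257449 ]
 [-0.99957059  0.02826134 -0.00774152  0.1701263 ]
 [ 0.00444925 -0.11474907 -0.99338455  0.9193063 ]
 [ 0.          0.          0.          1.        ]] None
wrist [[345.12830627   0.         320.28215874]
 [  0.         345.12830627 191.8210622 ]
 [  0.           0.           1.        ]] [-0.05619329  0.          0.          0.          0.        ] None [[-5.28548112e-04 -9.61816806e-01 -2.73693538e-01  6.87999204e-02]
 [ 9.99999859e-01 -4.93540705e-04 -1.96761287e-04  8.05409024e-04]
 [ 5.41694106e-05 -2.73693603e-01  9.61816931e-01 -1.23051010e-01]
 [ 0.00000000e+00  0.00000000e+00  0.00000000e+00  1.00000000e+00]]
```

View pics/top0.png

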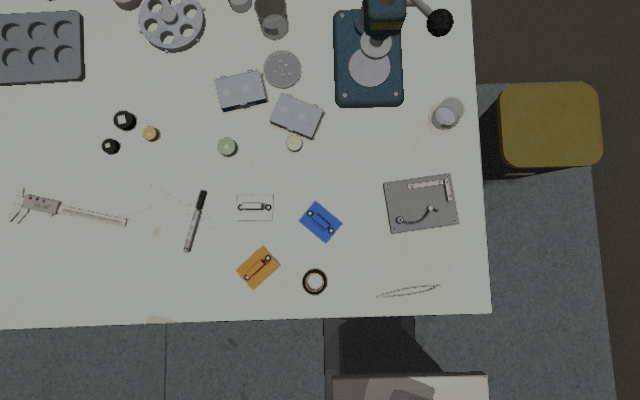

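View pics/side0.png

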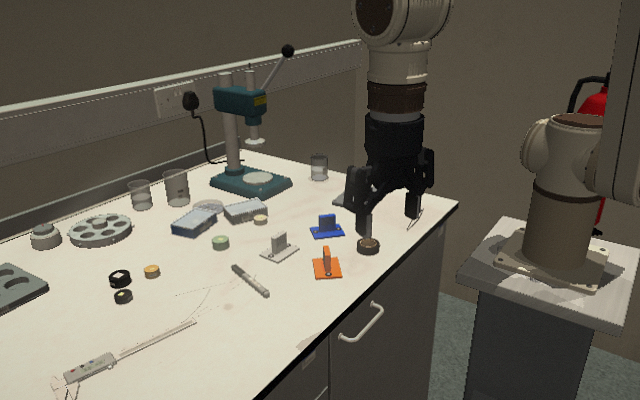

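View pics/wrist0.png

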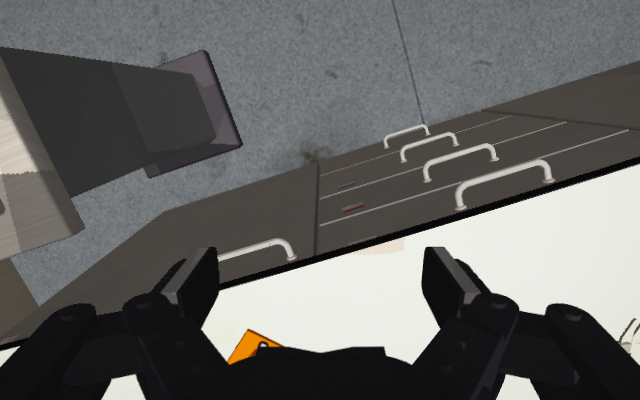

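The loose slides are blue at top (321,222), orange at (258,267) and plain metal at (255,207). The metal one fits the description. The holder is at (420,203), with the rail at the top, the end stop on the right and the arm pivot lower left. I'll enlarge both.

```bash
cat > h.py <<'E'
from cell import sensors, imaging, ticket, arm
import cv2, numpy as np
def frame(n):
    s=sensors.read_state(); f=imaging.grab_frame(n)
    if n=="wrist":
        T=np.eye(4);T[:3,:3]=s["ee_rot"];T[:3,3]=s["tcp_pos"]
        f["extrinsics"]=T@f["tool_from_camera"]
    np.savez(f"/tmp/{n}.npz",**f); return f
def load(n): return dict(np.load(f"/tmp/{n}.npz"))
def w2p(f,P):
    C=np.linalg.inv(f["extrinsics"]); P=np.atleast_2d(np.asarray(P,float))
    r,_=cv2.Rodrigues(C[:3,:3]); return cv2.projectPoints(P,r,C[:3,3],f["K"],f["dist_coeffs"])[0][:,0]
def p2w(f,uv,z):
    uv=np.asarray(uv,float).reshape(-1,1,2); n=cv2.undistortPoints(uv,f["K"],f["dist_coeffs"])[:,0]
    z=np.broadcast_to(z,len(n)); E=f["extrinsics"]; d=np.c_[n,np.ones(len(n))]@E[:3,:3].T
    return E[:3,3]+d*((z-E[2,3])/d[:,2])[:,None]
def crop(f,u0,v0,u1,v1,k,name):
    im=f["img"][v0:v1,u0:u1]; im=cv2.resize(im,None,fx=k,fy=k,interpolation=cv2.INTER_CUBIC)
    cv2.imwrite(f"pics/{name}.png",im)
E
python3 - <<'E'
from h import *
f=frame("top")
crop(f,370,160,470,240,8,"hold")
crop(f,220,180,300,240,8,"slide")
E
```

```text
(no output)
```

View pics/hold.png

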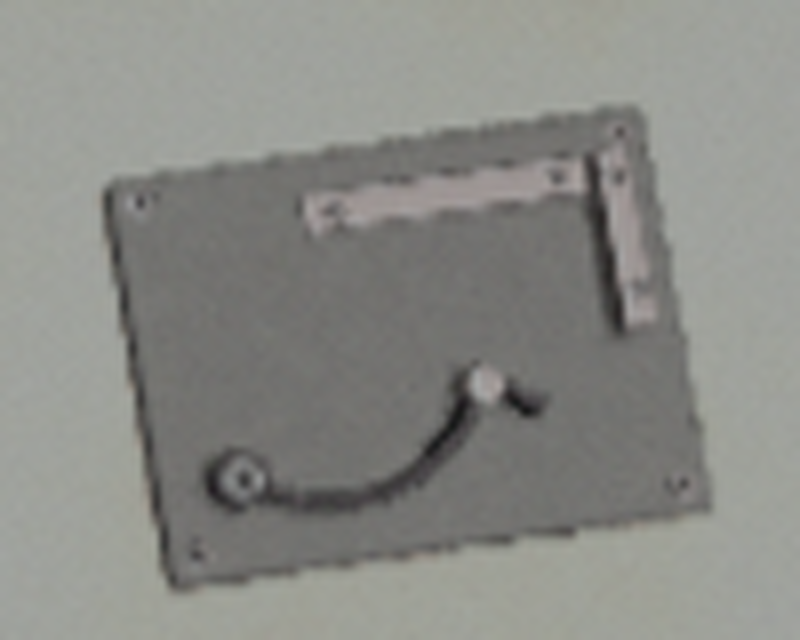

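View pics/slide.png

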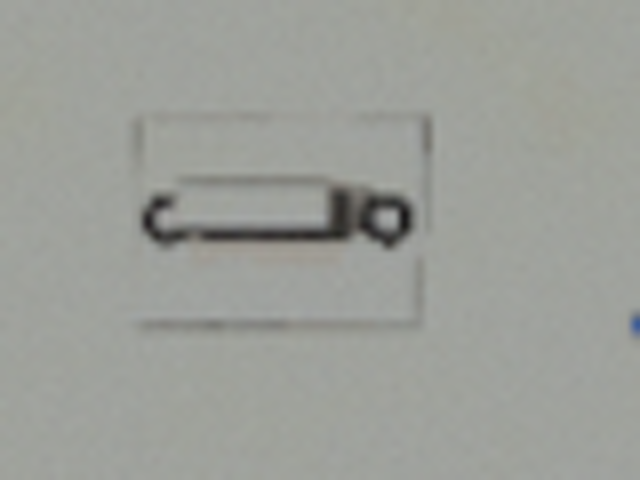

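```bash
cat >> h.py <<'E'
from scipy.optimize import least_squares
def fit(f,model,px,z,x0):
    # planar pose (x,y,yaw) of model points (N,2/3) with heights z, by reprojection
    M=np.asarray(model,float); px=np.asarray(px,float); z=np.broadcast_to(z,len(M))
    def W(p):
        c,s=np.cos(p[2]),np.sin(p[2]); return np.c_[p[0]+c*M[:,0]-s*M[:,1],p[1]+s*M[:,0]+c*M[:,1],z]
    r=least_squares(lambda p:(w2p(f,W(p))-px).ravel(),x0); return r.x,r.fun.reshape(-1,2)
E
python3 - <<'E'
from h import *
f=load("top")
up=lambda a,o:(np.array(a,float)+.5)/8-.5+np.array(o)
h=up([(108,183),(638,108),(712,500),(172,582),(240,478),(486,384),(307,200)],(370,160))
m=[(50,88),(50,-58),(-60,-58),(-60,88),(-34,68),(-19,2),(38,38)]
z=[.012,.012,.012,.012,.030,.031,.017]
x,r=fit(f,np.array(m)/1e3,h,z,[.45,-.03,0]);print(x,np.degrees(x[2]));print(r.round(2))
s=up([(137,117),(430,117),(420,324),(137,324)],(220,180))
x,r=fit(f,np.array([(28,38),(28,-38),(-28,-38),(-28,38)])/1e3,s,.006,[.4,.2,0]);print(x,np.degrees(x[2]));print(r.round(2))
print(p2w(f,s,.006).round(4))
# rib top outline
rb=up([(178,182),(330,182),(330,236),(178,236)],(220,180)); print(p2w(f,rb,.048).round(4))
E
```

```text
[ 0.5105382  -0.05360203  0.11663481] 6.682682331436364
[[-0.45 -0.34]
 [ 0.65 -0.74]
 [ 0.73  1.14]
 [-0.07  0.84]
 [ 0.26 -0.17]
 [-0.25 -0.16]
 [-0.87 -0.63]]
[ 0.50467069  0.31466297 -0.03044435] -1.7443329744842102
[[ 0.51 -0.16]
 [-0.59 -0.09]
 [ 0.24  0.14]
 [-0.16  0.11]]
[[0.5335 0.3529 0.006 ]
 [0.5313 0.2746 0.006 ]
 [0.4758 0.278  0.006 ]
 [0.4781 0.3531 0.006 ]]
[[0.5116 0.3342 0.048 ]
 [0.5104 0.2955 0.048 ]
 [0.4966 0.2956 0.048 ]
 [0.4977 0.3342 0.048 ]]
```

```bash
cat >> h.py <<'E'
from scipy.spatial.transform import Rotation as R
def tgtR(yaw):  # tool y axis at yaw in world, z down
    c,s=np.cos(yaw),np.sin(yaw); y=np.array([c,s,0]); z=np.array([0,0,-1.]); return np.c_[np.cross(y,z),y,z]
def plan(p,yaw,n):
    s=sensors.read_state(); R0=s["ee_rot"]; p0=s["tcp_pos"]; p=np.asarray(p,float)
    rv=R.from_matrix(R0.T@tgtR(yaw)).as_rotvec()
    out=[];Rc=R0
    for i in range(n):
        d=Rc.T@((p-p0)/n)/.04; out.append((d.round(3).tolist(),(rv/n/np.radians(5)).round(3).tolist())); Rc=Rc@R.from_rotvec(rv/n).as_matrix()
    print("t",s["time_s"],"tcp",p0.round(4),"total",np.linalg.norm(p-p0).round(4),"rv",np.degrees(rv).round(2),"F",s["force"].round(2))
    for d,r in out: print(d,r)
E
python3 - <<'E'
from h import *
plan([.504,.315,.17],np.radians(-1.7),15)
f=load("top"); print(p2w(f,[(227,146),(294,142)],[.022,.016]))
E
```

```text
t 0.2 tcp [0.1547 0.4751 0.2498] total 0.3924 rv [-6.000e-02  5.000e-02  7.366e+01] F [-0.03 -0.02 -0.32]
[-0.636, -0.073, 0.133] [-0.001, 0.001, 0.982]
[-0.64, -0.019, 0.133] [-0.001, 0.001, 0.982]
[-0.639, 0.036, 0.133] [-0.001, 0.001, 0.982]
[-0.634, 0.091, 0.133] [-0.001, 0.001, 0.982]
[-0.624, 0.145, 0.133] [-0.001, 0.001, 0.982]
[-0.609, 0.198, 0.133] [-0.001, 0.001, 0.982]
[-0.59, 0.249, 0.133] [-0.001, 0.001, 0.982]
[-0.567, 0.299, 0.133] [-0.001, 0.001, 0.982]
[-0.539, 0.346, 0.133] [-0.001, 0.001, 0.982]
[-0.507, 0.391, 0.133] [-0.001, 0.001, 0.982]
[-0.472, 0.433, 0.133] [-0.001, 0.001, 0.982]
[-0.433, 0.472, 0.133] [-0.001, 0.001, 0.982]
[-0.391, 0.507, 0.133] [-0.001, 0.001, 0.982]
[-0.346, 0.539, 0.133] [-0.001, 0.001, 0.982]
[-0.299, 0.566, 0.133] [-0.001, 0.001, 0.982]
[[0.6355869  0.36961617 0.022     ]
 [0.64192114 0.22719634 0.016     ]]
```

```bash
python3 -m inch '[{"delta_pos":[-0.64,-0.07,0.13],"rot":[0,0,0.98]},{"delta_pos":[-0.64,-0.02,0.13],"rot":[0,0,0.98]},{"delta_pos":[-0.64,0.04,0.13],"rot":[0,0,0.98]},{"delta_pos":[-0.63,0.09,0.13],"rot":[0,0,0.98]},{"delta_pos":[-0.62,0.15,0.13],"rot":[0,0,0.98]}]' 0 80
python3 -m inch '[{"delta_pos":[-0.61,0.2,0.13],"rot":[0,0,0.98]},{"delta_pos":[-0.59,0.25,0.13],"rot":[0,0,0.98]},{"delta_pos":[-0.57,0.3,0.13],"rot":[0,0,0.98]},{"delta_pos":[-0.54,0.35,0.13],"rot":[0,0,0.98]},{"delta_pos":[-0.51,0.39,0.13],"rot":[0,0,0.98]}]'
python3 -c "
from h import *
plan([.504,.315,.17],np.radians(-1.7),5)"
```

```text
time_s: 0.82
tcp_pos: [0.2725, 0.4208, 0.2222]
ee_rot: [[-0.731, 0.683, -0.001], [0.683, 0.731, -0.002], [-0.001, -0.002, -1.0]]
force: [-0.3, -0.1, -0.2]
width: 0.502
time_s: 1.45
tcp_pos: [0.3918, 0.3631, 0.194]
ee_rot: [[-0.368, 0.93, -0.003], [0.93, 0.368, -0.004], [-0.002, -0.004, -1.0]]
force: [0.7, 0.6, -0.2]
width: 0.502
t 1.45 tcp [0.3918 0.3631 0.194 ] total 0.1244 rv [-0.21  0.19 23.3 ] F [ 0.74  0.57 -0.24]
[-0.43, 0.433, 0.119] [-0.008, 0.007, 0.932]
[-0.393, 0.467, 0.119] [-0.008, 0.007, 0.932]
[-0.354, 0.497, 0.119] [-0.008, 0.007, 0.932]
[-0.313, 0.524, 0.12] [-0.008, 0.007, 0.932]
[-0.269, 0.548, 0.12] [-0.008, 0.007, 0.932]
```

```bash
python3 -m inch '[{"delta_pos":[-0.43,0.43,0.12],"rot":[-0.01,0.01,0.93]},{"delta_pos":[-0.39,0.47,0.12],"rot":[-0.01,0.01,0.93]},{"delta_pos":[-0.35,0.5,0.12],"rot":[-0.01,0.01,0.93]},{"delta_pos":[-0.31,0.52,0.12],"rot":[-0.01,0.01,0.93]},{"delta_pos":[-0.27,0.55,0.12],"rot":[-0.01,0.01,0.93]}]'
python3 -m inch '[{"delta_pos":[0,0,0],"rot":[0,0,0]}]'
python3 - <<'E'
from h import *
f=frame("wrist"); cv2.imwrite("pics/w1.png",f["img"])
c=[(28,38),(28,-38),(-28,-38),(-28,38)]
print(sensors.read_state()["tcp_pos"],w2p(f,[.5047,.3147,.048]),w2p(f,[[.5335,.3529,.006],[.5313,.2746,.006],[.4758,.278,.006],[.4781,.3531,.006]]))
E
```

```text
time_s: 2.08
tcp_pos: [0.5067, 0.3121, 0.1672]
ee_rot: [[0.043, 0.999, -0.002], [0.999, -0.043, -0.0], [-0.001, -0.002, -1.0]]
force: [0.2, 0.2, -0.6]
width: 0.501
time_s: 2.2
tcp_pos: [0.5076, 0.3111, 0.1662]
ee_rot: [[0.045, 0.999, -0.003], [0.999, -0.045, -0.001], [-0.001, -0.003, -1.0]]
force: [-0.6, -0.7, 0.7]
width: 0.497
[0.50674667 0.31151227 0.16642284] [[315.64793512 188.76296405]] [[349.52586202 128.19213916]
 [349.06075904 218.89306038]
 [285.37868183 217.91460122]
 [281.48518746 131.08293309]]
```

View pics/w1.png

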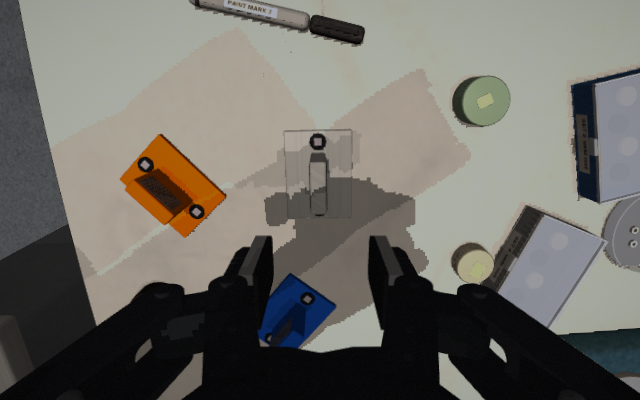

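```bash
python3 - <<'E'
from h import *
f=load("wrist"); crop(f,265,115,365,235,5,"w1c")
E
```

```text
(no output)
```

View pics/w1c.png

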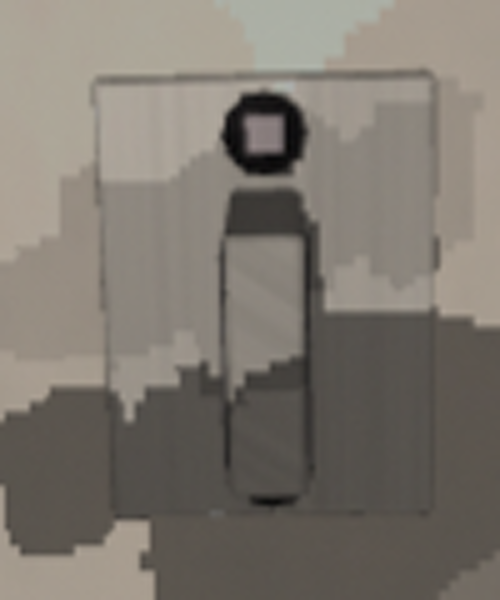

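This is the bare-metal slide: rib, discs and no colour, with corners in the crop at (96,80), (433,72), (433,514) and (112,516). Next I fit its pose.

```bash
python3 - <<'E'
from h import *
f=load("wrist")
up=lambda a,o,k:(np.array(a,float)+.5)/k-.5+np.array(o)
px=up([(96,80),(433,72),(433,514),(112,516),(225,236),(305,236),(309,492),(230,492)],(265,115),5)
m=np.array([(-28,38),(28,38),(28,-38),(-28,-38),(-6,20),(6,20),(6,-20),(-6,-20)])/1e3
x,r=fit(f,m,px,[.006]*4+[.048]*4,[.5,.31,0]);print(x,np.degrees(x[2]));print(r.round(2))
x,r=fit(f,m[:4],px[:4],[.006]*4,[.5,.31,0]);print(x,np.degrees(x[2]))
x,r=fit(f,m[4:],px[4:],[.048]*4,[.5,.31,0]);print(x,np.degrees(x[2]))
plan([x[0],x[1],.042],np.radians(-1.7),5)
E
```

```text
[ 0.50640564  0.31504076 -0.02976579] -1.705454035023821
[[-0.61 -0.54]
 [ 0.84 -0.04]
 [ 0.07 -0.35]
 [ 0.09  0.16]
 [-0.58 -0.67]
 [ 0.34 -0.93]
 [ 0.16  1.14]
 [-0.24  1.37]]
[ 0.50631713  0.31486611 -0.02930378] -1.678982698483662
[ 0.50647037  0.31517346 -0.03171317] -1.817030622637483
t 2.25 tcp [0.5067 0.3115 0.1664] total 0.1245 rv [-0.21  0.07 -0.81] F [0.47 1.12 0.25]
[0.019, 0.0, 0.622] [-0.008, 0.003, -0.032]
[0.019, -0.0, 0.622] [-0.008, 0.003, -0.032]
[0.019, -0.001, 0.622] [-0.008, 0.003, -0.032]
[0.019, -0.001, 0.622] [-0.008, 0.003, -0.032]
[0.018, -0.002, 0.622] [-0.008, 0.003, -0.032]
```

```bash
python3 -m inch '[{"delta_pos":[0.02,0,0.62],"rot":[-0.01,0,-0.03]},{"delta_pos":[0.02,0,0.62],"rot":[-0.01,0,-0.03]},{"delta_pos":[0.02,0,0.62],"rot":[-0.01,0,-0.03]},{"delta_pos":[0.02,0,0.6],"rot":[-0.01,0,-0.03]}]'
python3 -c "
from h import *
plan([.5064,.315,.042],np.radians(-1.75),3)"
```

```text
time_s: 2.75
tcp_pos: [0.5053, 0.318, 0.0691]
ee_rot: [[0.026, 1.0, 0.004], [1.0, -0.026, 0.003], [0.003, 0.004, -1.0]]
force: [-0.0, -0.6, -0.5]
width: 0.496
t 2.75 tcp [0.5053 0.318  0.0691] total 0.0273 rv [ 0.2  -0.18  0.27] F [-0.04 -0.58 -0.53]
[-0.026, 0.009, 0.226] [0.014, -0.012, 0.018]
[-0.026, 0.009, 0.226] [0.014, -0.012, 0.018]
[-0.025, 0.01, 0.226] [0.014, -0.012, 0.018]
```

```bash
python3 -m inch '[{"delta_pos":[-0.03,0.01,0.23],"rot":[0.01,-0.01,0.02]},{"delta_pos":[-0.03,0.01,0.23],"rot":[0.01,-0.01,0.02]},{"delta_pos":[-0.02,0.01,0.2],"rot":[0,0,0]},{"delta_pos":[0,0,0],"rot":[0,0,0]}]'
python3 -c "
from h import *
plan([.5064,.315,.042],np.radians(-1.75),1)"
```

```text
time_s: 3.25
tcp_pos: [0.5044, 0.3156, 0.0415]
ee_rot: [[0.026, 1.0, -0.0], [1.0, -0.026, 0.001], [0.001, -0.0, -1.0]]
force: [0.1, -0.0, -0.5]
width: 0.504
t 3.25 tcp [0.5044 0.3156 0.0415] total 0.0021 rv [-0.01 -0.04  0.27] F [ 0.12 -0.01 -0.5 ]
[-0.013, 0.05, -0.012] [-0.001, -0.007, 0.054]
```

```bash
python3 -m inch '[{"delta_pos":[-0.01,0.05,-0.01],"rot":[0,0,0.05]},{"delta_pos":[0,0,0],"rot":[0,0,0]}]'
python3 -m inch '[{"delta_pos":[0,0,0],"rot":[0,0,0]},{"delta_pos":[0,0,0],"rot":[0,0,0]},{"delta_pos":[0,0,0],"rot":[0,0,0]},{"delta_pos":[0,0,0],"rot":[0,0,0]}]' 1 80
```

```text
time_s: 3.5
tcp_pos: [0.5075, 0.3155, 0.0432]
ee_rot: [[0.031, 1.0, 0.002], [1.0, -0.031, 0.002], [0.002, 0.002, -1.0]]
force: [-0.5, 0.1, 0.6]
width: 0.503
time_s: 4.0
tcp_pos: [0.5079, 0.3157, 0.044]
ee_rot: [[0.031, 1.0, 0.003], [1.0, -0.031, 0.003], [0.003, 0.003, -1.0]]
force: [0.2, 0.6, -0.4]
width: 0.122
```

```bash
python3 -m inch '[{"delta_pos":[0,0,-0.3],"rot":[0,0,0]},{"delta_pos":[0,0,-0.6],"rot":[0,0,0]},{"delta_pos":[0,0,-0.9],"rot":[0,0,0]},{"delta_pos":[-0.2,0,-0.9],"rot":[0,0,0]}]'
python3 -c "
from h import *
plan([.51,-.105,.22],np.radians(6.7),11)"
```

```text
time_s: 4.5
tcp_pos: [0.5048, 0.3062, 0.1524]
ee_rot: [[0.03, 1.0, -0.005], [1.0, -0.03, -0.002], [-0.002, -0.005, -1.0]]
force: [0.5, 0.4, -0.8]
width: 0.121
t 4.5 tcp [0.5048 0.3062 0.1524] total 0.4168 rv [-0.27  0.11 -8.42] F [ 0.51  0.35 -0.77]
[-0.934, 0.039, -0.152] [-0.005, 0.002, -0.153]
[-0.935, 0.027, -0.152] [-0.005, 0.002, -0.153]
[-0.935, 0.014, -0.152] [-0.005, 0.002, -0.153]
[-0.935, 0.002, -0.152] [-0.005, 0.002, -0.153]
[-0.935, -0.011, -0.152] [-0.005, 0.002, -0.153]
[-0.935, -0.023, -0.153] [-0.005, 0.002, -0.153]
[-0.934, -0.035, -0.153] [-0.005, 0.002, -0.153]
[-0.934, -0.048, -0.153] [-0.005, 0.002, -0.153]
[-0.933, -0.06, -0.153] [-0.005, 0.002, -0.153]
[-0.932, -0.073, -0.153] [-0.005, 0.002, -0.153]
[-0.931, -0.085, -0.153] [-0.005, 0.002, -0.153]
```

```bash
python3 -m inch '[{"delta_pos":[-0.93,0.04,-0.15],"rot":[0,0,-0.15]},{"delta_pos":[-0.93,0.03,-0.15],"rot":[0,0,-0.15]},{"delta_pos":[-0.93,0.01,-0.15],"rot":[0,0,-0.15]},{"delta_pos":[-0.93,0,-0.15],"rot":[0,0,-0.15]},{"delta_pos":[-0.93,-0.01,-0.15],"rot":[0,0,-0.15]}]'
python3 -m inch '[{"delta_pos":[-0.93,-0.02,-0.15],"rot":[0,0,-0.15]},{"delta_pos":[-0.93,-0.04,-0.15],"rot":[0,0,-0.15]},{"delta_pos":[-0.93,-0.05,-0.15],"rot":[0,0,-0.15]},{"delta_pos":[-0.93,-0.06,-0.15],"rot":[0,0,-0.15]},{"delta_pos":[-0.93,-0.07,-0.15],"rot":[0,0,-0.15]}]'
python3 -c "
from h import *
plan([.51,-.105,.22],np.radians(6.7),2)"
```

```text
time_s: 5.12
tcp_pos: [0.5096, 0.1186, 0.191]
ee_rot: [[-0.043, 0.999, 0.007], [0.999, 0.043, 0.003], [0.003, 0.007, -1.0]]
force: [0.2, -0.8, -1.5]
width: 0.117
time_s: 5.75
tcp_pos: [0.5122, -0.0738, 0.2258]
ee_rot: [[-0.111, 0.994, 0.012], [0.994, 0.111, 0.003], [0.002, 0.012, -1.0]]
force: [-0.4, 0.0, -1.0]
width: 0.118
t 5.75 tcp [ 0.5122 -0.0738  0.2258] total 0.0318 rv [ 0.68 -0.1  -0.33] F [-0.38  0.03 -1.01]
[-0.384, -0.072, 0.071] [0.068, -0.01, -0.033]
[-0.384, -0.072, 0.072] [0.068, -0.01, -0.033]
```

```bash
python3 -m inch '[{"delta_pos":[-0.38,-0.07,0.07],"rot":[0.07,-0.01,-0.03]},{"delta_pos":[-0.38,-0.07,0.07],"rot":[0.07,-0.01,-0.03]},{"delta_pos":[0,0,0],"rot":[0,0,0]},{"delta_pos":[0,0,0],"rot":[0,0,0]}]'
python3 - <<'E'
from h import *
f=frame("wrist"); cv2.imwrite("pics/w2.png",f["img"])
print(sensors.read_state()["tcp_pos"])
E
```

```text
time_s: 6.25
tcp_pos: [0.5097, -0.1065, 0.2209]
ee_rot: [[-0.114, 0.993, -0.0], [0.993, 0.114, 0.001], [0.001, 0.0, -1.0]]
force: [0.1, 0.3, -0.8]
width: 0.126
[ 0.50969828 -0.10643984  0.22085976]
```

View pics/w2.png

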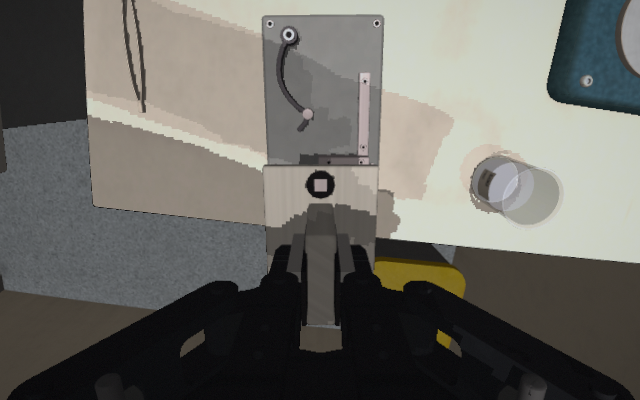

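```bash
python3 - <<'E'
from h import *
f=load("wrist"); crop(f,255,5,395,125,5,"w2a"); crop(f,255,95,395,215,5,"w2b")
E
```

```text
(no output)
```

View pics/w2a.png

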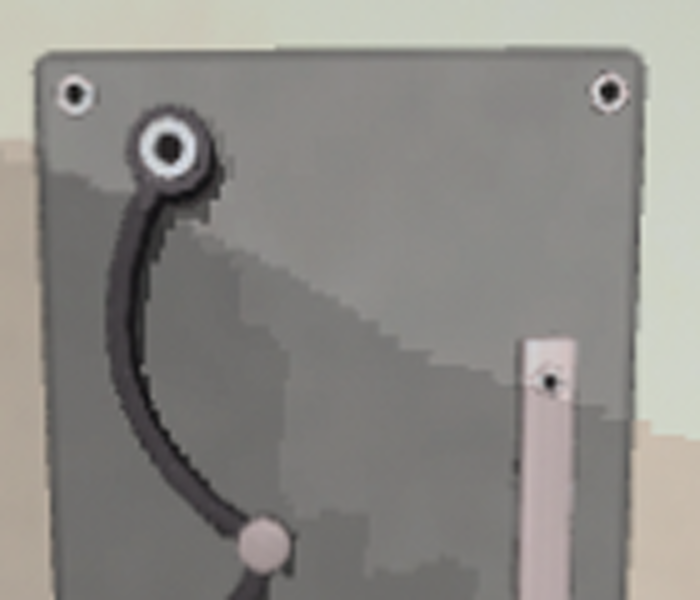

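View pics/w2b.png

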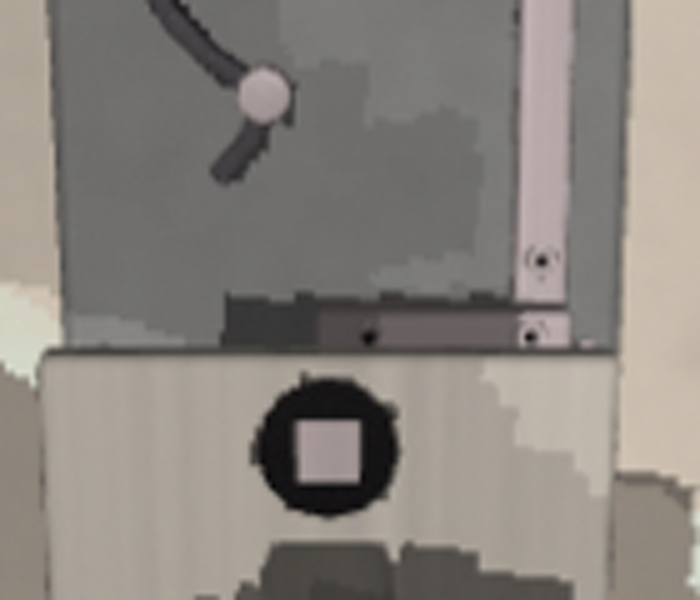

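```bash
python3 - <<'E'
from h import *
f=load("wrist")
up=lambda a,o,k:(np.array(a,float)+.5)/k-.5+np.array(o)
px=np.r_[up([(36,50),(643,50),(524,340),(576,340),(169,148),(264,546)],(255,5),5), up([(318,310),(569,310)],(255,95),5)]
m=np.array([(-60,88),(50,88),(28,38),(38,38),(-34,68),(-19,2),(-10,-38),(38,-38)])/1e3
z=[.012,.012,.017,.017,.030,.031,.028,.028]
x,r=fit(f,m,px,z,[.51,-.05,.11]);print("holder",x,np.degrees(x[2]));print(r.round(2))
s=sensors.read_state(); R0=s["ee_rot"];print(np.degrees(np.arctan2(R0[1,1],R0[0,1])))
zt=s["tcp_pos"][2]-.0435+.006
c=p2w(f,up([(45,352),(614,352),(328,450)],(255,95),5),zt); print((c-s["tcp_pos"])@R0*1e3)
E
```

```text
holder [ 0.51197002 -0.05468007  0.1159007 ] 6.640620937124826
[[-1.33 -0.32]
 [ 1.41 -0.53]
 [-0.21 -0.38]
 [ 0.44 -0.35]
 [ 0.1   0.34]
 [-0.36 -0.16]
 [-0.81  0.88]
 [ 0.77  0.79]]
6.556991306893875
[[ 37.27854504 -26.14734209  37.52349166]
 [ 37.22107409  27.81941453  37.52284476]
 [ 27.64064468   0.67941136  37.51719281]]
```

```bash
cat >> h.py <<'E'
H=np.array([.5120,-.0547]); HY=np.radians(6.64)
def RH():
    c,s=np.cos(HY),np.sin(HY); return np.array([[c,-s],[s,c]])
OFF=np.array([.0008,.0003,-.0435])
def slide():
    s=sensors.read_state(); p=s["tcp_pos"]; q=(p[:2]-H)@RH()+OFF[:2]
    F=s["force"]; Fh=np.r_[F[:2]@RH(),F[2]]
    return np.r_[q,p[2]+OFF[2]-.012]*1e3,Fh,s
def planH(x,y,z,n=1):
    q,F,s=slide(); print("slide in holder mm",q.round(2),"F holder",F.round(2))
    t=np.r_[H+RH()@(np.array([x,y])/1e3-OFF[:2]),z/1e3+.012-OFF[2]]
    plan(t,HY,n)
E
python3 -c "
from h import *
planH(20,6,22,7)"
```

```text
slide in holder mm [ -7.47 -50.83 165.36] F holder [ 0.01  0.11 -1.57]
t 6.3 tcp [ 0.5097 -0.1064  0.2209] total 0.1566 rv [-0.   -0.04 -0.08] F [ 0.    0.11 -1.57]
[0.203, 0.098, 0.512] [-0.0, -0.001, -0.002]
[0.203, 0.098, 0.512] [-0.0, -0.001, -0.002]
[0.203, 0.098, 0.512] [-0.0, -0.001, -0.002]
[0.203, 0.098, 0.512] [-0.0, -0.001, -0.002]
[0.203, 0.098, 0.512] [-0.0, -0.001, -0.002]
[0.203, 0.098, 0.512] [-0.0, -0.001, -0.002]
[0.203, 0.098, 0.512] [-0.0, -0.001, -0.002]
```

```bash
python3 -m inch '[{"delta_pos":[0.36,0.18,0.4],"rot":[0,0,0]},{"delta_pos":[0.36,0.18,0.5],"rot":[0,0,0]},{"delta_pos":[0.36,0.18,0.55],"rot":[0,0,0]},{"delta_pos":[0.34,0.15,0.55],"rot":[0,0,0]},{"delta_pos":[0,0,0.5],"rot":[0,0,0]}]'
python3 -c "
from h import *
planH(20,6,22,3)"
```

```text
time_s: 6.92
tcp_pos: [0.5323, -0.0371, 0.1153]
ee_rot: [[-0.121, 0.993, 0.002], [0.993, 0.121, 0.003], [0.003, 0.002, -1.0]]
force: [-0.0, 0.5, -0.8]
width: 0.124
slide in holder mm [22.99 15.39 59.8 ] F holder [ 0.01  0.55 -0.8 ]
t 6.925 tcp [ 0.5323 -0.0371  0.1153] total 0.0391 rv [ 0.11 -0.17  0.32] F [-0.05  0.55 -0.8 ]
[-0.079, -0.026, 0.315] [0.007, -0.012, 0.021]
[-0.079, -0.026, 0.315] [0.007, -0.012, 0.021]
[-0.079, -0.025, 0.315] [0.007, -0.012, 0.021]
```

```bash
python3 -m inch '[{"delta_pos":[-0.12,-0.04,0.25],"rot":[0.01,-0.01,0.03]},{"delta_pos":[-0.1,-0.03,0.3],"rot":[0.01,-0.01,0.03]},{"delta_pos":[-0.02,-0.01,0.3],"rot":[0,0,0]},{"delta_pos":[0,0,0],"rot":[0,0,0]}]'
python3 - <<'E'
from h import *
planH(20,6,22,1)
f=frame("top"); crop(f,370,130,470,240,5,"t3")
g=frame("side"); crop(g,320,150,440,240,6,"s3")
g=frame("wrist"); cv2.imwrite("pics/w3.png",g["img"])
E
```

```text
time_s: 7.42
tcp_pos: [0.5284, -0.0447, 0.0766]
ee_rot: [[-0.119, 0.993, -0.005], [0.993, 0.119, 0.002], [0.003, -0.005, -1.0]]
force: [-0.2, 0.0, -1.3]
width: 0.118
slide in holder mm [18.23  8.31 21.06] F holder [-0.16  0.02 -1.35]
t 7.425 tcp [ 0.5284 -0.0447  0.0766] total 0.0031 rv [-0.27 -0.16  0.18] F [-0.16  0.   -1.35]
[-0.058, 0.044, -0.024] [-0.053, -0.033, 0.036]
```

View pics/s3.png

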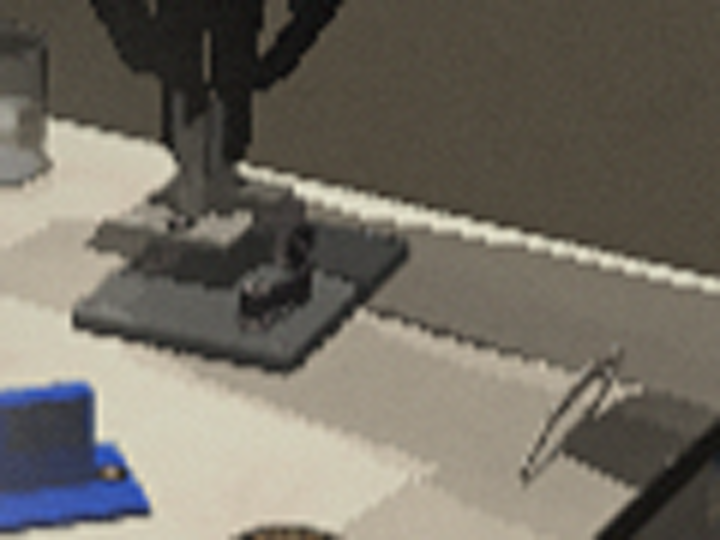

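View pics/w3.png

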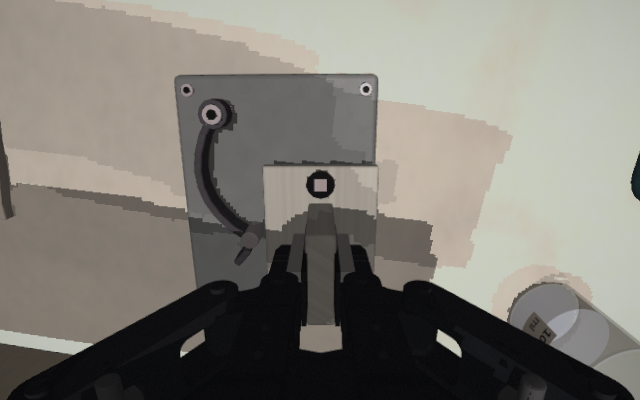

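View pics/t3.png

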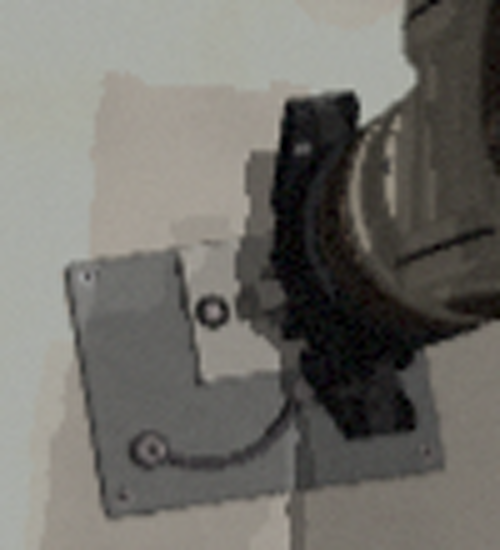

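```bash
python3 - <<'E'
from h import *
f=load("wrist"); crop(f,165,65,285,185,5,"w3a"); crop(f,225,150,385,270,5,"w3b")
E
```

```text
(no output)
```

View pics/w3a.png

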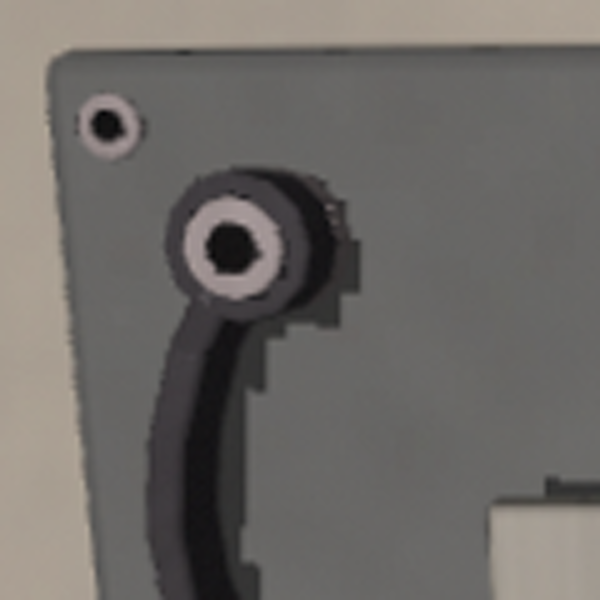

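View pics/w3b.png

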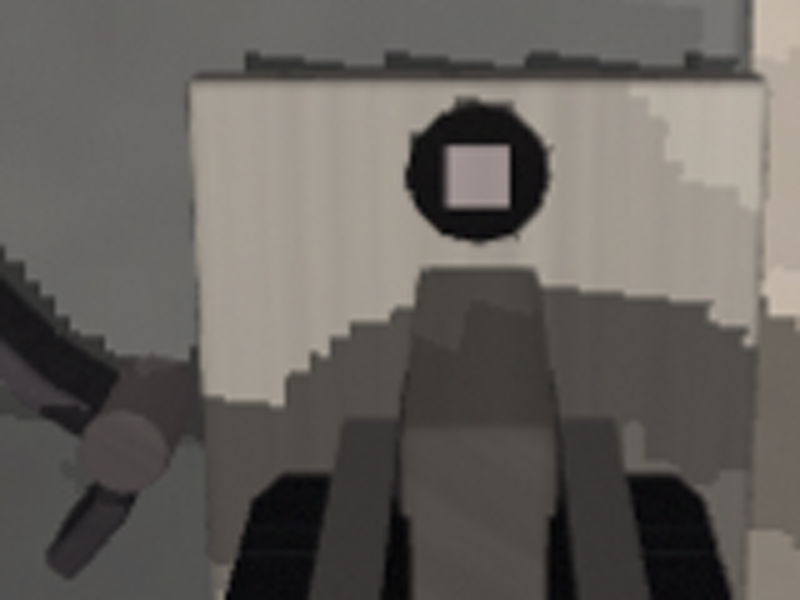

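```bash
python3 - <<'E'
from h import *
f=load("wrist")
up=lambda a,o,k:(np.array(a,float)+.5)/k-.5+np.array(o)
px=np.r_[up([(50,50),(232,248)],(165,65),5), up([(125,450)],(225,150),5),[(378,75.2)]]
m=np.array([(-60,88),(-34,68),(-19,2),(50,88)])/1e3
x,r=fit(f,m,px,[.012,.030,.031,.012],[.51,-.05,.11]);print("holder",x,np.degrees(x[2]));print(r.round(2))
s=sensors.read_state(); R0=s["ee_rot"];print(np.degrees(np.arctan2(R0[1,1],R0[0,1])))
zt=s["tcp_pos"][2]-.0435+.006
c=p2w(f,up([(190,80),(763,80)],(225,150),5),zt); print((c-s["tcp_pos"])@R0*1e3)
c3=np.c_[(c[:,:2]-x[:2])@np.array([[np.cos(x[2]),-np.sin(x[2])],[np.sin(x[2]),np.cos(x[2])]])]*1e3; print("slide +y corners in holder",c3)
E
```

```text
holder [ 0.51187419 -0.05467725  0.11178947] 6.405065043494243
[[-3.18 -0.36]
 [ 1.28  0.28]
 [-0.67  1.12]
 [ 2.38 -0.58]]
6.830678320579458
[[ 37.12279623 -26.87056101  37.6261603 ]
 [ 37.10100484  27.38791984  37.53601106]]
slide +y corners in holder [[-8.42552807 44.84482901]
 [45.83169394 45.22588861]]
```

```bash
python3 -m inch '[{"delta_pos":[-0.05,0.05,0],"rot":[-0.05,-0.03,0.04]},{"delta_pos":[0,0,0.15],"rot":[0,0,0]},{"delta_pos":[0,0,0.13],"rot":[0,0,0]},{"delta_pos":[0,0,0],"rot":[0,0,0]}]'
python3 -c "
from h import *
planH(20,6,9,1)"
```

```text
time_s: 8.07
tcp_pos: [0.5332, -0.047, 0.0676]
ee_rot: [[-0.115, 0.993, 0.006], [0.993, 0.115, -0.0], [-0.001, 0.006, -1.0]]
force: [0.0, -0.7, -0.7]
width: 0.122
slide in holder mm [22.76  5.52 12.07] F holder [-0.03 -0.65 -0.68]
t 8.075 tcp [ 0.5332 -0.047   0.0676] total 0.0042 rv [ 0.35  0.07 -0.05] F [ 0.05 -0.65 -0.68]
[0.012, -0.07, 0.076] [0.07, 0.014, -0.01]
```

```bash
python3 -m inch '[{"delta_pos":[0.01,-0.07,0.07],"rot":[0.07,0.01,-0.01]},{"delta_pos":[0,-0.06,0],"rot":[0,0,0]}]'
python3 -c "
from h import *
planH(10,6,9,3)"
```

```text
time_s: 8.32
tcp_pos: [0.5277, -0.0471, 0.0644]
ee_rot: [[-0.116, 0.993, -0.001], [0.993, 0.116, -0.0], [-0.0, -0.001, -1.0]]
force: [0.2, -0.3, -2.2]
width: 0.123
slide in holder mm [17.27  6.04  8.91] F holder [ 0.12 -0.28 -2.17]
t 8.325 tcp [ 0.5277 -0.0471  0.0644] total 0.0073 rv [-0.04  0.01  0.01] F [ 0.15 -0.26 -2.17]
[-0.0, -0.061, -0.001] [-0.003, 0.001, 0.001]
[-0.0, -0.061, -0.001] [-0.003, 0.001, 0.001]
[-0.0, -0.061, -0.001] [-0.003, 0.001, 0.001]
```

```bash
python3 -m inch '[{"delta_pos":[0,-0.08,0],"rot":[0,0,0]},{"delta_pos":[0,-0.08,0],"rot":[0,0,0]}]'
python3 -c "
from h import *
planH(0,6,9,3)"
```

```text
time_s: 8.57
tcp_pos: [0.523, -0.0478, 0.065]
ee_rot: [[-0.116, 0.993, 0.004], [0.993, 0.116, -0.0], [-0.001, 0.004, -1.0]]
force: [5.0, -0.3, -3.9]
width: 0.127
slide in holder mm [12.55  5.84  9.51] F holder [ 4.93 -0.84 -3.93]
t 8.575 tcp [ 0.523  -0.0478  0.065 ] total 0.0126 rv [0.21 0.03 0.02] F [ 5.   -0.26 -3.93]
[0.001, -0.105, 0.004] [0.014, 0.002, 0.002]
[0.001, -0.105, 0.004] [0.014, 0.002, 0.002]
[0.001, -0.105, 0.004] [0.014, 0.002, 0.002]
```

```bash
python3 -m inch '[{"delta_pos":[0,-0.1,0],"rot":[0.01,0,0]},{"delta_pos":[0,-0.1,0],"rot":[0.01,0,0]},{"delta_pos":[0,-0.08,0],"rot":[0,0,0]}]'
python3 -c "
from h import *
planH(-2.5,6,9,1)"
```

```text
time_s: 8.95
tcp_pos: [0.5175, -0.0495, 0.0669]
ee_rot: [[-0.116, 0.993, 0.015], [0.993, 0.116, -0.001], [-0.003, 0.015, -1.0]]
force: [5.9, 0.2, -4.1]
width: 0.127
slide in holder mm [ 6.86  4.83 11.41] F holder [ 5.89 -0.49 -4.13]
t 8.95 tcp [ 0.5175 -0.0495  0.0669] total 0.0097 rv [0.86 0.15 0.05] F [ 5.91  0.2  -4.13]
[0.03, -0.235, 0.057] [0.172, 0.03, 0.01]
```

```bash
python3 -m inch '[{"delta_pos":[0.02,-0.1,0.05],"rot":[0.2,0.03,0.01]},{"delta_pos":[0,-0.1,0.02],"rot":[0.08,0,0]}]'
python3 -c "
from h import *
planH(-2.5,6,9,1)"
```

```text
time_s: 9.2
tcp_pos: [0.5153, -0.0503, 0.0668]
ee_rot: [[-0.116, 0.993, 0.004], [0.993, 0.116, -0.002], [-0.003, 0.003, -1.0]]
force: [6.9, 1.2, -4.6]
width: 0.122
slide in holder mm [ 4.55  4.34 11.31] F holder [ 6.97  0.39 -4.56]
t 9.2 tcp [ 0.5153 -0.0503  0.0668] total 0.0076 rv [0.2  0.15 0.01] F [ 6.88  1.19 -4.56]
[0.042, -0.177, 0.057] [0.039, 0.031, 0.001]
```

```bash
python3 -m inch '[{"delta_pos":[0.04,-0.12,0.05],"rot":[0.06,0.03,0]},{"delta_pos":[0.01,-0.12,0.04],"rot":[0.06,0,0]}]'
python3 -c "
from h import *
planH(-2.5,4,9,1)"
```

```text
time_s: 9.45
tcp_pos: [0.5129, -0.0506, 0.0666]
ee_rot: [[-0.116, 0.993, 0.009], [0.993, 0.116, -0.004], [-0.005, 0.009, -1.0]]
force: [6.5, 0.7, -0.6]
width: 0.122
slide in holder mm [ 2.16  4.25 11.12] F holder [ 6.55 -0.02 -0.65]
t 9.45 tcp [ 0.5129 -0.0506  0.0666] total 0.0051 rv [0.51 0.27 0.01] F [ 6.51  0.74 -0.65]
[-0.006, -0.117, 0.052] [0.103, 0.054, 0.002]
```

```bash
python3 -m inch '[{"delta_pos":[0,-0.16,0.06],"rot":[0.1,0.05,0]},{"delta_pos":[0,-0.16,0.04],"rot":[0.1,0.02,0]}]'
python3 -c "
from h import *
planH(-2.5,4,9,1)"
```

```text
time_s: 9.7
tcp_pos: [0.5083, -0.0519, 0.0666]
ee_rot: [[-0.117, 0.993, 0.01], [0.993, 0.117, 0.001], [0.0, 0.01, -1.0]]
force: [7.5, 2.0, -2.5]
width: 0.121
slide in holder mm [-2.53  3.54 11.1 ] F holder [ 7.69  1.12 -2.5 ]
t 9.7 tcp [ 0.5083 -0.0519  0.0666] total 0.0022 rv [ 0.56 -0.02  0.06] F [ 7.51  2.   -2.5 ]
[0.011, 0.0, 0.053] [0.112, -0.003, 0.011]
```

```bash
python3 - <<'E'
from h import *
g=frame("wrist"); cv2.imwrite("pics/w4.png",g["img"]); crop(g,215,60,375,180,5,"w4a")
planH(-2.5,4,9,1)
E
```

```text
slide in holder mm [-2.89  3.52 11.04] F holder [6.8 0.9 0. ]
t 9.75 tcp [ 0.508  -0.0519  0.0665] total 0.0021 rv [ 0.53 -0.02  0.05] F [6.66 1.68 0.  ]
[0.012, 0.009, 0.051] [0.107, -0.004, 0.01]
```

View pics/w4.png

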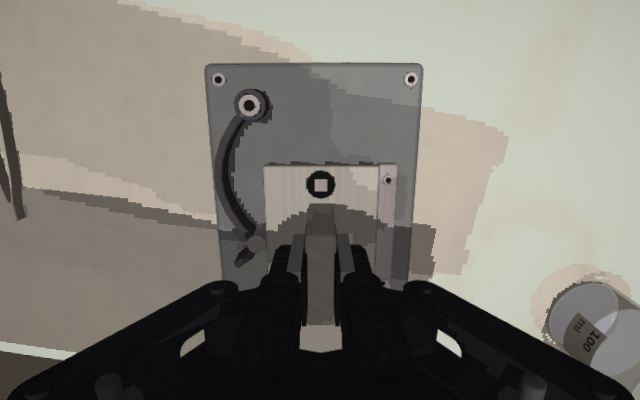

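```bash
python3 - <<'E'
from h import *
f=load("wrist"); crop(f,350,150,420,290,4,"w4b")
s=sensors.read_state()
# predicted rail inner edge (z .017) & slide right edge top
q,F,_=slide()
def hp(x,y,z): return np.r_[H+RH()@(np.array([x,y])/1e3),.012+z/1e3]
print("rail",w2p(f,[hp(28,38,5),hp(38,38,5),hp(28,0,5)]))
print("slide",w2p(f,[hp(q[0]+28,q[1]+38,q[2]+6),hp(q[0]+28,q[1],q[2]+6),hp(q[0]-28,q[1]+38,q[2]+6)]))
E
```

```text
rail [[379.26182926 165.1868638 ]
 [398.68765294 165.18709147]
 [375.93084491 234.23673403]]
slide [[377.98534852 162.93435934]
 [374.48829693 237.11290076]
 [259.72786012 163.13510661]]
```

View pics/w4b.png

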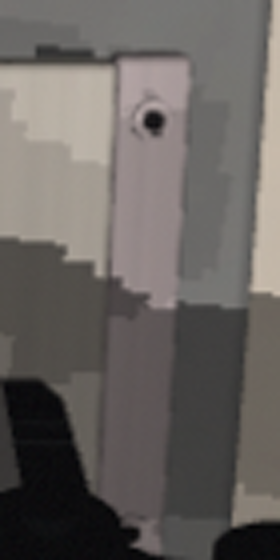

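View pics/w4a.png

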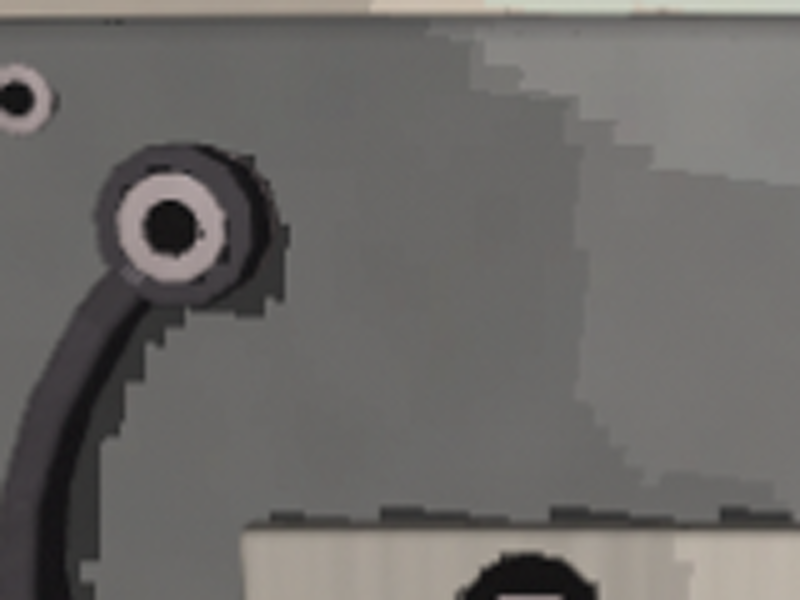

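```bash
python3 -m inch '[{"delta_pos":[0,-0.11,0.12],"rot":[0.12,0,0.01]},{"delta_pos":[0,-0.1,0.12],"rot":[0.08,0,0]}]'
python3 -c "
from h import *
planH(-3.5,4,0,1)"
```

```text
time_s: 10.0
tcp_pos: [0.5091, -0.0523, 0.062]
ee_rot: [[-0.117, 0.993, 0.013], [0.993, 0.117, 0.001], [-0.0, 0.013, -1.0]]
force: [7.3, 2.8, 2.1]
width: 0.119
slide in holder mm [-1.78  2.98  6.47] F holder [7.62 1.92 2.15]
t 10.0 tcp [ 0.5091 -0.0523  0.062 ] total 0.0068 rv [0.75 0.03 0.05] F [7.34 2.79 2.15]
[0.026, -0.045, 0.161] [0.15, 0.005, 0.011]
```

```bash
python3 -m inch '[{"delta_pos":[0.01,-0.16,0.03],"rot":[0.2,0,0.01]},{"delta_pos":[0.01,-0.15,0.03],"rot":[0.15,0,0]}]'
python3 -c "
from h import *
planH(-3.5,3,0,1)"
```

```text
time_s: 10.25
tcp_pos: [0.5047, -0.0529, 0.0624]
ee_rot: [[-0.116, 0.993, -0.0], [0.993, 0.116, -0.002], [-0.002, -0.0, -1.0]]
force: [8.8, 0.5, -5.0]
width: 0.122
slide in holder mm [-6.25  2.9   6.87] F holder [ 8.75 -0.48 -5.05]
t 10.25 tcp [ 0.5047 -0.0529  0.0624] total 0.0074 rv [-0.02  0.13  0.04] F [ 8.75  0.54 -5.05]
[0.003, 0.069, 0.172] [-0.004, 0.025, 0.009]
```

```bash
python3 -m inch '[{"delta_pos":[0,-0.07,0.12],"rot":[0.04,0.02,0]},{"delta_pos":[0,-0.09,0.12],"rot":[0.05,0,0]}]'
python3 -c "
from h import *
planH(-3.5,3,0,1)"
```

```text
time_s: 10.5
tcp_pos: [0.5083, -0.053, 0.0577]
ee_rot: [[-0.117, 0.993, 0.014], [0.993, 0.117, 0.001], [-0.001, 0.014, -1.0]]
force: [7.6, 2.7, 3.5]
width: 0.118
slide in holder mm [-2.69  2.39  2.16] F holder [7.89 1.82 3.51]
t 10.5 tcp [ 0.5083 -0.053   0.0577] total 0.0024 rv [0.78 0.06 0.1 ] F [7.62 2.72 3.51]
[0.015, -0.021, 0.054] [0.156, 0.012, 0.021]
```

```bash
python3 -m inch '[{"delta_pos":[0.01,-0.09,0.08],"rot":[0.25,0.01,0.02]},{"delta_pos":[0,-0.08,0.06],"rot":[0.15,0,0]}]'
python3 -c "
from h import *
planH(-2,3,0,1)"
```

```text
time_s: 10.75
tcp_pos: [0.5104, -0.0528, 0.0566]
ee_rot: [[-0.117, 0.993, -0.002], [0.993, 0.117, -0.001], [-0.001, -0.002, -1.0]]
force: [6.7, 2.7, 2.2]
width: 0.122
slide in holder mm [-0.57  2.36  1.1 ] F holder [7.   1.88 2.2 ]
t 10.75 tcp [ 0.5104 -0.0528  0.0566] total 0.0019 rv [-0.11  0.05  0.05] F [6.74 2.67 2.2 ]
[0.016, -0.036, 0.028] [-0.021, 0.01, 0.011]
```

```bash
python3 -m inch '[{"delta_pos":[0.01,-0.1,0.08],"rot":[0.1,0.01,0.01]},{"delta_pos":[0,-0.09,0.08],"rot":[0.1,0,0]}]'
python3 -c "
from h import *
planH(-2,3,0,1)"
```

```text
time_s: 11.0
tcp_pos: [0.5108, -0.0528, 0.0558]
ee_rot: [[-0.117, 0.993, -0.001], [0.993, 0.117, -0.001], [-0.001, -0.001, -1.0]]
force: [0.4, 3.4, 15.9]
width: 0.125
slide in holder mm [-0.15  2.29  0.31] F holder [ 0.81  3.36 15.89]
t 11.0 tcp [ 0.5108 -0.0528  0.0558] total 0.002 rv [-0.08  0.05  0.06] F [ 0.41  3.43 15.89]
[0.018, -0.046, 0.008] [-0.017, 0.01, 0.011]
```

```bash
python3 -m inch '[{"delta_pos":[0,-0.03,0],"rot":[0,0,0]}]'
python3 - <<'E'
from h import *
g=frame("wrist"); cv2.imwrite("pics/w5.png",g["img"])
g=frame("side"); crop(g,320,150,400,220,8,"s5")
planH(-2,3,0,1)
E
```

```text
time_s: 11.12
tcp_pos: [0.5107, -0.0527, 0.0565]
ee_rot: [[-0.117, 0.993, 0.001], [0.993, 0.117, -0.001], [-0.001, 0.001, -1.0]]
force: [3.6, 1.2, -7.7]
width: 0.117
slide in holder mm [-0.26  2.38  1.05] F holder [3.84 1.32 1.45]
t 11.225 tcp [ 0.5107 -0.0528  0.0566] total 0.0021 rv [0.08 0.05 0.08] F [3.66 1.75 1.45]
[0.016, -0.043, 0.026] [0.015, 0.009, 0.016]
```

View pics/w5.png

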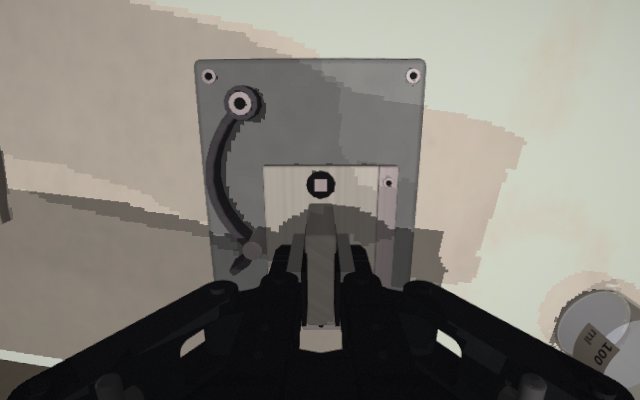

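View pics/s5.png

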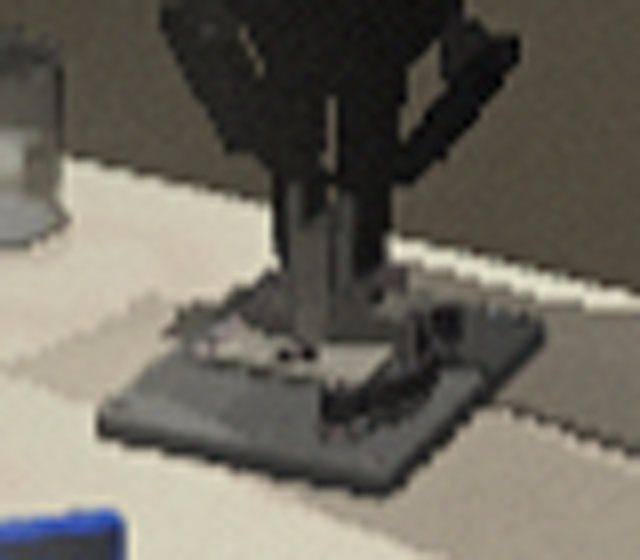

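```bash
python3 -m inch '[{"delta_pos":[-0.05,-0.06,0.02],"rot":[0.03,0.01,0]},{"delta_pos":[-0.05,-0.06,0.02],"rot":[0.03,0,0]}]'
python3 -c "
from h import *
planH(0,0,0,1)"
```

```text
time_s: 11.48
tcp_pos: [0.5104, -0.0537, 0.0567]
ee_rot: [[-0.119, 0.993, 0.005], [0.993, 0.119, 0.009], [0.008, 0.006, -1.0]]
force: [5.9, 8.2, 1.3]
width: 0.125
slide in holder mm [-0.67  1.46  1.16] F holder [6.83 7.44 1.34]
t 11.475 tcp [ 0.5104 -0.0537  0.0567] total 0.002 rv [ 0.35 -0.47  0.2 ] F [5.92 8.18 1.34]
[-0.037, 0.016, 0.029] [0.07, -0.095, 0.04]
```

```bash
python3 - <<'E'
from h import *
g=frame("wrist"); crop(g,330,145,410,215,8,"w6")
f=g
def hp(x,y,z): return np.r_[H+RH()@(np.array([x,y])/1e3),.012+z/1e3]
print("pred at home: rail end/slide end top", (w2p(f,[hp(28,38,5),hp(38,38,5),hp(28,38,6),hp(0,38,6),hp(0,38,0)])-[330,145])*8)
planH(0,0,0,1)
E
```

```text
pred at home: rail end/slide end top [[396.91935815 166.11383957]
 [561.64136749 166.65087849]
 [399.80712166 169.32166473]
 [-67.38451218 168.26680036]
 [-68.44080079 149.55753799]]
slide in holder mm [-0.68  1.46  1.16] F holder [ 7.95  6.29 -0.28]
t 11.525 tcp [ 0.5104 -0.0537  0.0567] total 0.002 rv [ 0.36 -0.49  0.2 ] F [ 7.17  7.16 -0.28]
[-0.037, 0.017, 0.029] [0.071, -0.098, 0.04]
```

View pics/w6.png

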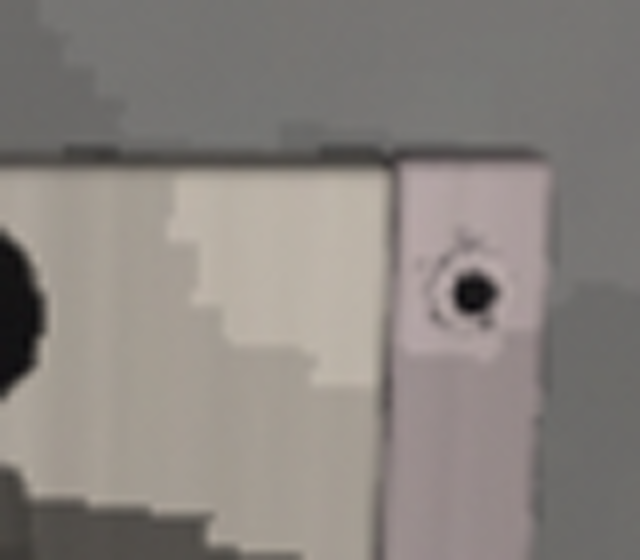

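```bash
python3 -m inch '[{"delta_pos":[-0.04,-0.05,0.04],"rot":[0.12,-0.15,0.04]},{"delta_pos":[-0.04,-0.05,0.04],"rot":[0.08,-0.1,0.02]}]'
python3 -c "
from h import *
planH(0,0,0,1)"
```

```text
time_s: 11.78
tcp_pos: [0.5109, -0.0531, 0.056]
ee_rot: [[-0.117, 0.993, -0.001], [0.993, 0.117, -0.005], [-0.005, -0.001, -1.0]]
force: [4.3, 6.4, 5.7]
width: 0.119
slide in holder mm [-0.14  2.04  0.46] F holder [5.02 5.86 5.71]
t 11.775 tcp [ 0.5109 -0.0531  0.056 ] total 0.0021 rv [-0.07  0.26  0.06] F [4.31 6.41 5.71]
[-0.051, 0.004, 0.012] [-0.014, 0.052, 0.012]
```

```bash
python3 -m inch '[{"delta_pos":[-0.05,0,0.03],"rot":[0,0.04,0.01]},{"delta_pos":[-0.05,0,0.03],"rot":[0,-0.03,0]}]'
python3 -c "
from h import *
g=frame('wrist'); crop(g,330,145,410,215,8,'w7')
planH(0,0,0,1)"
```

```text
time_s: 12.02
tcp_pos: [0.5109, -0.0533, 0.0558]
ee_rot: [[-0.119, 0.993, -0.001], [0.993, 0.119, 0.004], [0.004, -0.0, -1.0]]
force: [-0.8, 6.7, 10.5]
width: 0.121
slide in holder mm [-0.1   1.81  0.33] F holder [0.34 6.93 9.1 ]
t 12.075 tcp [ 0.5109 -0.0533  0.0558] total 0.0018 rv [ 0.   -0.24  0.18] F [-0.46  6.93  9.1 ]
[-0.045, 0.002, 0.008] [0.0, -0.048, 0.036]
```

View pics/w7.png

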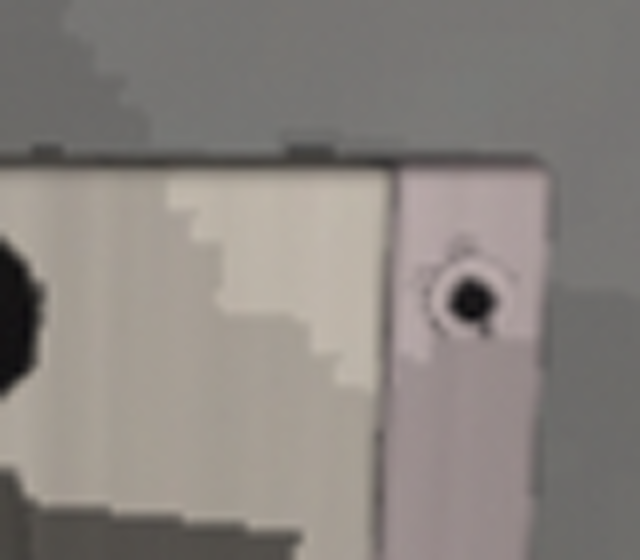

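```bash
python3 -m inch '[{"delta_pos":[-0.04,0,0.02],"rot":[0,-0.04,0]},{"delta_pos":[0,0,0],"rot":[0,0,0]},{"delta_pos":[0,0,0],"rot":[0,0,0]}]' 0
python3 - <<'E'
from h import *
planH(0,0,0,1)
g=frame('wrist'); crop(g,330,145,410,215,8,'w8'); cv2.imwrite("pics/w8f.png",g["img"])
E
```

```text
time_s: 12.45
tcp_pos: [0.5073, -0.0556, 0.0538]
ee_rot: [[-0.118, 0.993, -0.008], [0.993, 0.118, -0.001], [-0.0, -0.008, -1.0]]
force: [0.4, -0.2, 0.2]
width: 0.498
slide in holder mm [-3.95 -0.08 -1.67] F holder [ 0.39 -0.28  0.16]
t 12.45 tcp [ 0.5073 -0.0556  0.0538] total 0.0043 rv [-0.44  0.02  0.14] F [ 0.42 -0.24  0.16]
[0.002, 0.098, -0.043] [-0.087, 0.003, 0.027]
```

View pics/w8.png

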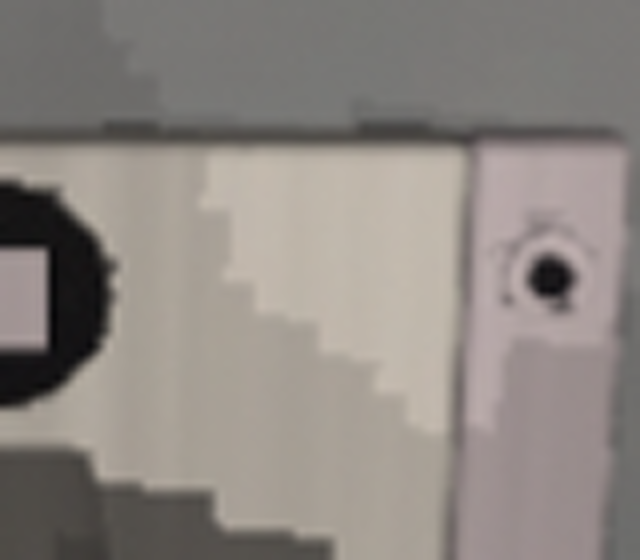

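View pics/w8f.png

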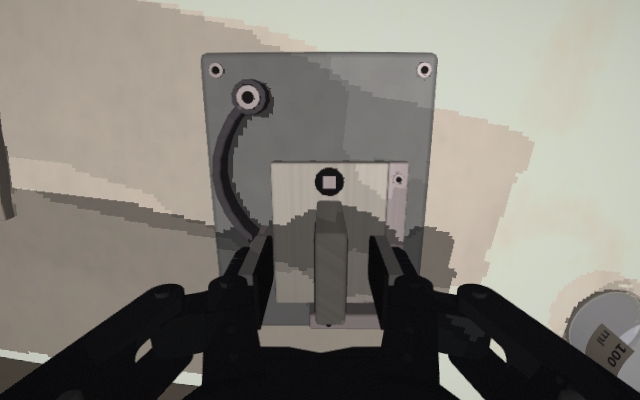

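```bash
python3 -m inch '[{"delta_pos":[0,0.05,-0.3],"rot":[-0.09,0,0]},{"delta_pos":[0,0.03,-0.6],"rot":[0,0,0]},{"delta_pos":[0,0,-0.9],"rot":[0,0,0]},{"delta_pos":[0,0,-0.9],"rot":[0,0,0]},{"delta_pos":[-0.4,0,-0.6],"rot":[0,0,0]}]'
python3 -m inch '[{"delta_pos":[-0.9,0,-0.2],"rot":[0,0,0]},{"delta_pos":[-0.5,0,0],"rot":[0,0,0]},{"delta_pos":[0,0,0],"rot":[0,0,0]}]'
python3 - <<'E'
from h import *
g=frame('wrist'); cv2.imwrite("pics/w9f.png",g["img"]); crop(g,220,20,400,200,3.3 and 3,'w9')
t=frame('top'); crop(t,370,160,470,240,8,'t9')
E
```

```text
time_s: 13.12
tcp_pos: [0.5107, -0.0711, 0.1897]
ee_rot: [[-0.119, 0.993, -0.004], [0.993, 0.119, -0.0], [0.0, -0.004, -1.0]]
force: [1.5, -0.3, -1.0]
width: 0.497
time_s: 13.5
tcp_pos: [0.5196, -0.1292, 0.2038]
ee_rot: [[-0.118, 0.993, 0.005], [0.993, 0.118, -0.002], [-0.003, 0.005, -1.0]]
force: [0.2, -0.1, -0.1]
width: 0.5
```

View pics/w9f.png

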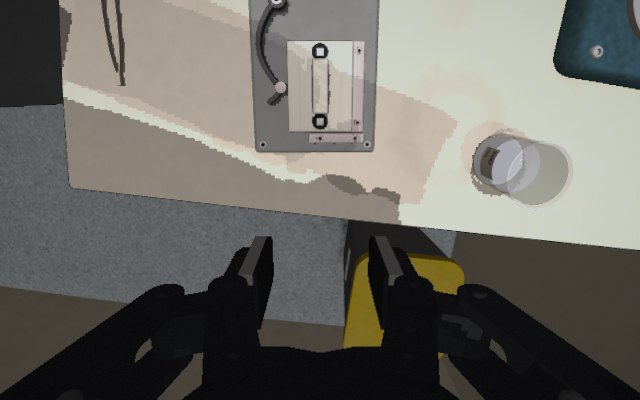

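View pics/t9.png

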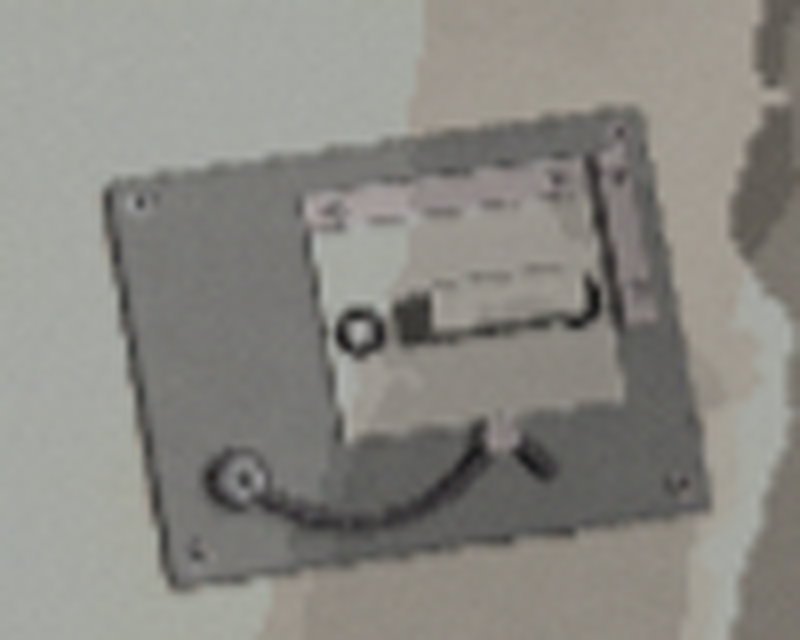

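Slide sits against the rail with the nose bearing on its front edge. An enlarged wrist view will show the gaps at the rail and stop.

```bash
python3 - <<'E'
from h import *
f=load("wrist"); crop(f,265,30,375,150,5,"w10")
E
```

```text
(no output)
```

View pics/w10.png

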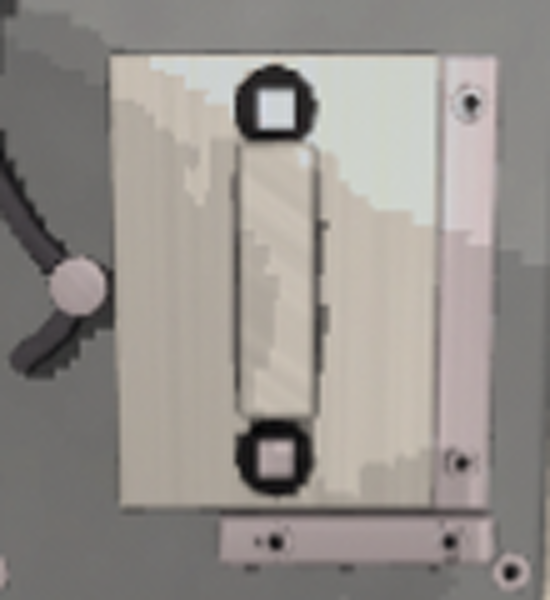

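```bash
python3 - <<'E'
from h import *
f=load("wrist")
up=lambda a,o,k:(np.array(a,float)+.5)/k-.5+np.array(o)
o=(265,30)
ph=up([(443,57),(496,57),(220,517),(492,517)],o,5); mh=np.array([(28,38),(38,38),(-10,-38),(38,-38)])/1e3
xh,r=fit(f,mh,ph,[.017,.017,.028,.028],[.51,-.05,.11]);print(xh,np.degrees(xh[2]));print(r.round(2))
ps=up([(110,55),(438,55),(434,508),(121,508)],o,5); ms=np.array([(-28,38),(28,38),(28,-38),(-28,-38)])/1e3
xs,r=fit(f,ms,ps,.018,[.51,-.05,.11]);print(xs,np.degrees(xs[2]));print(r.round(2))
c,s=np.cos(xh[2]),np.sin(xh[2]); d=xs[:2]-xh[:2]; print("slide in seat mm",(c*d[0]+s*d[1])*1e3,(-s*d[0]+c*d[1])*1e3,"dyaw",np.degrees(xs[2]-xh[2]))
n=p2w(f,up([(78,288)],o,5),.031)[0,:2]-xh[:2]; n=np.array([c*n[0]+s*n[1],-s*n[0]+c*n[1]])*1e3
print("nose",n, "arm angle est", np.arctan2(*(n-[-34,68])[[0,1]]*[1,-1])-np.arctan2(15,66), "expected nose home ~(-33,..)")
print(sensors.read_state()["force"],sensors.read_state()["time_s"])
E
```

```text
[ 0.51179963 -0.05487075  0.11986958] 6.868020792808449
[[-0.59 -0.18]
 [ 0.71 -0.13]
 [-0.74  0.24]
 [ 0.62  0.13]]
[ 0.51213012 -0.05449613  0.12267526] 7.0287748288662995
[[-0.62 -0.18]
 [ 0.85 -0.47]
 [ 0.11  0.21]
 [-0.36  0.56]]
slide in seat mm 0.37291824504767906 0.3324115662789689 dyaw 0.16075403605785055
nose [-32.28576797   0.22676293] arm angle est -0.1981883506324482 expected nose home ~(-33,..)
[-0.35351323 -1.00416518 -0.15412677] 13.6
```

The fit puts the slide 0.4 mm and 0.3 mm from the seat, 0.2° off square, with the arm near 0.20 rad. One side view to check that it lies flat on the bed.

```bash
python3 - <<'E'
from h import *
g=frame("side"); crop(g,320,160,400,220,8,"s10")
def hp(x,y,z): return np.r_[np.array([.512,-.0547])+RH()@(np.array([x,y])/1e3),.012+z/1e3]
print((w2p(g,[hp(-28,38,0),hp(-28,38,6),hp(28,38,0),hp(28,38,6),hp(38,38,5),hp(-60,88,0),hp(50,88,0),hp(0,20,48),hp(0,20,6)])-[320,160])*8)
E
```

```text
[[346.68947508 321.35305916]
 [347.16198968 305.50748583]
 [200.11419335 290.81930395]
 [200.29436363 275.21311133]
 [174.63023956 272.51998338]
 [373.90096284 396.4862888 ]
 [ 78.54113901 332.32903522]
 [297.35039103 160.44952417]
 [294.75457042 271.35147925]]
```

View pics/s10.png

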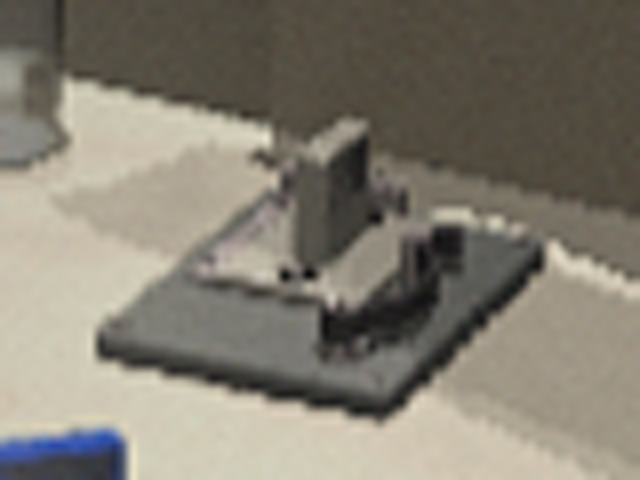

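```bash
python3 -c "
from cell import ticket
print(ticket.sign_off())"
```

```text
the job is handed in; nothing more can be done
None
```

The slide is mounted in the holder and the job is handed in after about 13.7 s. The hand-in reports no verdict, so what follows rests on my own checks.

I gripped the bare-metal slide by its rib and drew the arm back with its edge to about x = -6 mm. Then I lowered it in front of the rail, pressed it lightly on the stop (about 7 N) and bed (about 9 N), and let go.

Last checks:
- **Position:** the wrist camera puts the slide about 0.4 mm (x) and 0.3 mm (y) from the seat and 0.2° off square. That is within the 1.8 mm and 2° limits, though the calibration is only good to about 2 mm.
- **Arm:** the nose bears on the front edge, with the arm at an estimated 0.20 rad.
- **Flatness:** the side view shows the slide lying flat on the bed. This is by eye; I did not measure its height after release.
- **Release:** the gripper is open and well clear, with only sensor noise on the force reading.
- **Forces:** the highest press reading was about 16 N, briefly, when the slide first met the bed.
- **Bystanders:** I stayed well clear of both pucks but took no final picture to measure them.

Separate camera fits put the holder's yaw between 6.4° and 6.9°.

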